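# Swap the console pieces back to their own places

### The arm

A 7-joint arm with a two-finger parallel gripper is mounted at the origin on the work surface. World frame = base frame: x ahead of the robot, y to its left, z up, the work surface at z = 0. Lengths are in m, angles in rad, forces in N, time in s.
With the tool pointing down it reaches from about 0.425 to 0.95 m from the base axis. Payload 4.7 kg.
Tool frame: the origin (TCP) lies between the finger pads; the fingertips stand 25 mm ahead of it and the grasp point (between the pads) lies 6 mm ahead of it; z points along the fingers, y is the line along which they close (so a half turn about z gives the same grasp; the last joint's range is limited). The gripper opens to 85 mm and grips with 20 to 120 N. Pads are 22 mm wide; open, the fingers measure 114 mm over their backs; the gripper's body (76 mm by 85 mm) begins 54 mm behind the grasp point. The pads swing forward as they close: fully open they stand 13 mm farther back than shut.
Start: joints at [1.185, 0.469, -0.049, 1.532, 0.024, 1.141, -0.082], TCP at [0.236, -0.632, 0.256] pointing down, gripper open.
Joint ranges: [-2.59, 2.59], [-0.33, 1.99], [-1.39, 1.29], [0.1, 2.45], [-1.04, 4.18], [0.21, 1.99], [-2.66, 2.66]. Speed limits (rad/s): [2.57, 2.57, 3.14, 3.14, 3.14, 3.14, 3.14].

### API

Orientations are given as a 3x3 rotation matrix whose columns are the frame's x, y, z axes.
In Python, from rig import * gives the robot as it stands. Calls block until the motion is done:
- movep(position, orientation): joint-space move of the TCP to a pose.
- move_l(position, attitude=None, feed=0.15, until_force=None): straight line of the TCP; attitude=None keeps the orientation; feed is the mean speed in m/s. With until_force (N) it stops when the force on the tool has changed by that much, and returns True; else False.
- move_joints(angles): joint-space move.
- command_gripper(opening, newtons=None): finger opening in m; newtons is the grip in N (None keeps the last); returns when the fingers have stopped.
- sleep(seconds).
- inverse_kinematics(position, orientation): joint angles nearest the present ones, or None.
- sense(): the state.
- camera(name): name is "scene" or "top" or "wrist"; returns (picture, depth): 384x512x3 uint8, red, green, blue; 384x512 float32, m along the optical axis (not along the pixel's ray), 0 where there is no reading.
- camera_params(name): a dict with "K" (3x3 intrinsics, pixels), "position" and "rotation" of the camera in the world; the wrist camera has in their place "tool_from_camera" (4x4, takes a point from camera to tool coordinates, whose origin is the TCP and whose axes are the flange's). Camera axes: x right, y down, z forward; pixel columns grow to the right and rows downward; lengths in m; the calibration is good to about 2 mm. The wrist camera is an equidistant fisheye: a pixel r from the principal point sees the ray r / f radians off the axis. A picture is of the moment at which its call begins: read the wrist's pose just before it. camera_params takes no time and is no camera call.
A pose or a line that the arm cannot do raises Unreachable and nothing moves.
- finish_job(): hands the job in; it is judged then, once.
The state is a dict: "time_s": time; "joint_pos": joint angles; "qd": joint speeds; "joint_efforts": joint torques, N m; "position": TCP position; "tcp_rot": TCP orientation; "wrist_force": force on the tool from outside, world axes, zero at the start; "ft_torque": the same for the moment, N m; "finger_gap": finger opening in m; "gripper_force": force on a finger pad.
Only numpy, scipy, OpenCV 4.12 (cv2) and the standard library are available. Lean on these libraries where they do the work, as an engineer would, in place of code of your own. Each camera call takes 0.05 s, during which the arm holds its last target. There are 200 camera calls.

### The job

The four pieces on the console were put back on one another's places: swap them round so that the glass cube ends on the cork coaster, the yellow fidget toy on the white ceramic tray, the black remote on the clear black-edged acrylic plate and the board with the spring clip on the green pad, each upright as it is now (any turn will do) and centred on its place to within about a centimetre. Only one piece fits on a place, so use the empty round black mat to park a piece on the way. Leave the candle jar where it stands, and let go of everything at the end.

Things in the scene. Friction and masses are not known exactly. Their poses are not given: they have to be found in the camera images.
- cube_center (a point): Clear glass cube paperweight, 50 x 50 x 50 mm, with a blue ball inside it; about 0.3 kg. The point is its centre, 25 mm above its underside; x and y are square to its side faces, z up.
- fidget_center (a point): Yellow plastic fidget toy: an upright round drum, 46 mm in diameter and 36 mm tall, with small coloured buttons on top that stand 3 mm proud; about 60 g. The point is on its axis, 18 mm above its underside; z up.
- remote_center (a point): Small black remote control lying flat, 90 mm long (x), 36 mm wide (y), 20 mm thick (z up), with white keys, a grey disc and a red key on top; about 90 g. The point is its centre, 10 mm above its underside.
- clip_center (a point): Small light-wood board, 80 mm long (x), 46 mm wide (y), 20 mm thick (z up), with a steel spring clip pinned on its top that stands 15 mm above the wood near the middle; about 110 g. The point is the centre of the wooden board, 10 mm above its underside.
- cork_coaster: Square brown cork coaster, 96 x 96 mm, 8 mm thick, home of the glass cube. Fixed, cannot be moved. Origin at the centre of its underside on the tabletop; its flat top is 8 mm above that; its z axis points up, x and y run along its edges.
- ceramic_tray: Square flat white ceramic tray with a blue band inside its edge (flat, no rim), 96 x 96 mm, 8 mm thick, home of the fidget toy. Fixed, cannot be moved. Origin at the centre of its underside on the tabletop; its flat top is 8 mm above that; its z axis points up, x and y run along its edges.
- acrylic_rest: Square clear acrylic plate edged in black (flat, no rim), 96 x 96 mm, 8 mm thick, home of the remote. Fixed, cannot be moved. Origin at the centre of its underside on the tabletop; its flat top is 8 mm above that; its z axis points up, x and y run along its edges.
- green_pad: Square plain green pad, 96 x 96 mm, 8 mm thick, home of the board with the spring clip. Fixed, cannot be moved. Origin at the centre of its underside on the tabletop; its flat top is 8 mm above that; its z axis points up, x and y run along its edges.
- spare_mat: Round black rubber mat, 96 mm in diameter, 8 mm thick, empty at the start: the free spot. Fixed, cannot be moved. Origin at the centre of its underside on the tabletop; its flat top is 8 mm above that; its z axis points up.
- candle_center (a point): Small amber (orange-brown) candle jar with a white paper band, 50 mm in diameter, 50 mm tall, standing loose on the tabletop; a bystander. The point is its centre, 25 mm above its underside.
Things that resemble listed ones, but are neither listed nor needed, are in the scene too. Several things have the shape of the green_pad; the one meant has the colours described above.

How it is judged:
At the end, for the whole second after the job is handed in: Each piece rests on its own place (cube: cork; fidget toy: ceramic; remote: acrylic; clip board: green pad), its centre within 15 mm of the place's centre, height right to 4 mm, upright within 0.1 rad, at rest; the candle jar is upright and within 15 mm of where it stood (horizontal distance between cube_center and cork_coaster below 0.015 m and z of cube_center in the frame of cork_coaster between 0.029 and 0.037 m and angle between each of cube_center, fidget_center, remote_center, clip_center, candle_center's own z axis and vertical below 0.1 rad and linear speed of each of glass_cube, fidget_toy, remote, clip_board below 0.01 m/s and angular speed of each of glass_cube, fidget_toy, remote, clip_board below 0.1 rad/s and horizontal distance between fidget_center and ceramic_tray below 0.015 m and z of fidget_center in the frame of ceramic_tray between 0.022 and 0.03 m and horizontal distance between remote_center and acrylic_rest below 0.015 m and z of remote_center in the frame of acrylic_rest between 0.014 and 0.022 m and horizontal distance between clip_center and green_pad below 0.015 m and z of clip_center in the frame of green_pad between 0.014 and 0.022 m and distance of candle_center from where it was at the start of the episode below 0.015 m); the robot touches nothing.
It fails at once if the candle jar is pushed away or knocked over (distance of candle_center from where it was at the start of the episode above 0.015 m or angle between candle_center's own z axis and vertical above 0.3 rad).
It also fails if it takes over 141 s, if anything falls off the work surface, if the arm or the gripper's body presses on something with over 40 N, if the wrist force passes 120 N, or if a joint passes its speed limit or range.

## Working session

There is one attempt and no reset: what is moved stays moved. The work goes in short steps, each a Python script; the robot and the scene stay as the last script left them, time stands still between calls to the robot, and variables do not carry over. Pictures are saved under pics/ and viewed, at most 14 in all, crops included, and the job is handed in when it is done.

```bash
mkdir -p pics; ls; python3 - <<'E'
from rig import *
import cv2,numpy as np
for n in ("scene","top"):
    p,d=camera(n); cv2.imwrite(f"pics/{n}0.png",cv2.resize(p[...,::-1],(800,600),interpolation=cv2.INTER_CUBIC)); np.savez(f"{n}0.npz",p=p,d=d)
    print(n,camera_params(n),(d>0).mean(),d.max())
s=sense(); print(s["time_s"],s["position"],s["tcp_rot"],s["finger_gap"])
E
```

```text
pics
scene {'K': array([[347.19951097,   0.        , 257.3437523 ],
       [  0.        , 347.19951097, 188.62833413],
       [  0.        ,   0.        ,   1.        ]]), 'position': array([ 1.10036241, -0.20075032,  0.81533212]), 'rotation': array([[ 0.41180324,  0.76414742, -0.49648445],
       [ 0.91117713, -0.35317511,  0.2121876 ],
       [-0.01320334, -0.53976482, -0.84171231]])} 0.9961344401041666 2.8433971
top {'K': array([[410.08693684,   0.        , 259.65580234],
       [  0.        , 410.08693684, 197.67058261],
       [  0.        ,   0.        ,   1.        ]]), 'position': array([0.50518235, 0.00560127, 1.02226788]), 'rotation': array([[-0.02654384, -0.98909409,  0.14487345],
       [-0.99947702,  0.02893667,  0.01443421],
       [-0.01846895, -0.14441454, -0.9893449 ]])} 0.9958750406901041 1.9642582
0.1 [ 0.23560621 -0.63203598  0.255367  ] [[ 9.36997785e-01  3.49334637e-01 -6.79850473e-04]
 [ 3.49335290e-01 -9.36996421e-01  1.60094405e-03]
 [-7.77522523e-05 -1.73757679e-03 -9.99998487e-01]] 0.08507472461072776
```

View pics/top0.png

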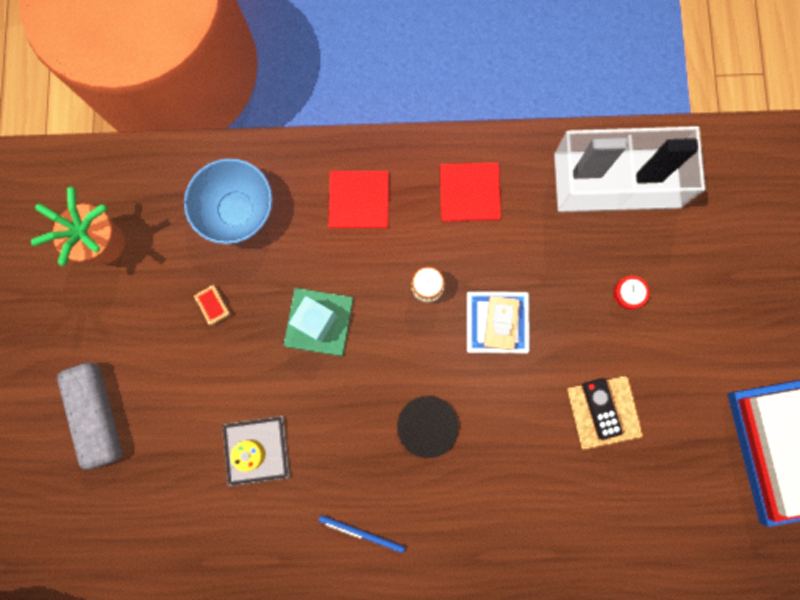

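View pics/scene0.png

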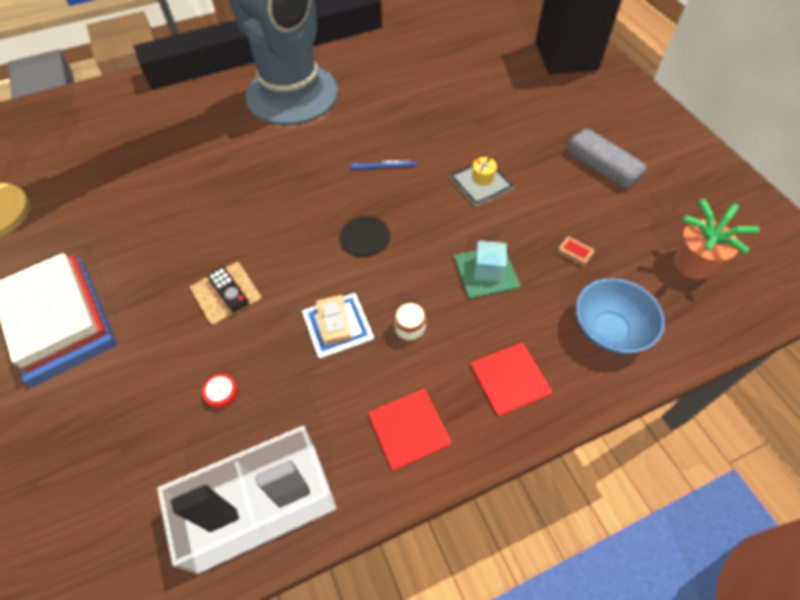

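The top picture shows the cube on the green pad (317,322), the fidget toy on the acrylic plate (256,450), the clip board on the ceramic tray (498,322), the remote on the cork (604,410), the empty mat (428,426) and the candle (428,284). The candidates for green_pad are the two red squares at (359,199) and (470,191) and the green one at (317,322). Only the green one matches the described colour. Next I'll measure everything and confirm with an enlarged crop.

```bash
cat > vis.py <<'E'
import cv2,numpy as np
from rig import *
def cast(cam,uv,z):
    "pixels -> world points on the plane at height z"
    c=camera_params(cam); uv=np.asarray(uv,float).reshape(-1,2)
    r=np.c_[uv,np.ones(len(uv))]@np.linalg.inv(c["K"]).T@c["rotation"].T
    return (c["position"]+r*((z-c["position"][2])/r[:,2])[:,None])[:,:2]
def blob(mask,roi):
    u0,v0,u1,v1=roi; m=np.zeros_like(mask); m[v0:v1,u0:u1]=mask[v0:v1,u0:u1]
    m=cv2.morphologyEx(m,cv2.MORPH_OPEN,np.ones((2,2),np.uint8))
    cs,_=cv2.findContours(m,cv2.RETR_EXTERNAL,cv2.CHAIN_APPROX_NONE)
    return max(cs,key=cv2.contourArea)[:,0,:]
def rect(cam,mask,roi,z):
    "min-area rectangle in world: centre, sizes (mm), angle of the long side (rad)"
    (c,(w,h),a)=cv2.minAreaRect((cast(cam,blob(mask,roi),z)*1000).astype(np.float32))
    if h>w: w,h,a=h,w,a+90
    return np.array(c)/1000,(w,h),np.deg2rad((a+90)%180-90)
E
python3 - <<'E'
from vis import *
d=np.load("top0.npz"); p=d["p"]; D=d["d"]
hsv=cv2.cvtColor(p,cv2.COLOR_RGB2HSV)
def rng(lo,hi): return cv2.inRange(hsv,np.array(lo),np.array(hi))
for n,(u,v) in dict(wood=(250,240),cork=(370,262),cork2=(405,255),mat=(274,272),green=(190,218),cubetop=(200,203),acr=(172,280),acredge=(146,295),yel=(156,297),board=(314,218),ctray=(304,222),candle=(274,180),remote=(388,262)).items():
    c=camera_params("top"); z=D[v,u]; w=c["position"]+c["rotation"]@(np.linalg.inv(c["K"])@[u,v,1]*z)
    print(n,hsv[v,u],np.round(w,3))
M=dict(green=(rng((60,60,30),(90,255,255)),(175,178,235,235),.008),
 cork=(rng((8,60,120),(25,255,255)),(355,235,420,295),.008),
 mat=(rng((0,0,0),(179,255,45)),(245,245,305,300),.008),
 acryl=(rng((0,0,0),(179,80,200)),(135,258,192,318),.008),
 tray=(rng((0,0,140),(179,60,255))|rng((100,80,80),(125,255,255)),(292,180,345,232),.008),
 cube=(rng((80,20,120),(100,130,255)),(175,178,235,235),.058),
 yel=(rng((24,120,120),(34,255,255)),(135,258,192,318),.044),
 remote=(rng((0,0,0),(179,255,70)),(362,235,410,290),.028),
 board=(rng((8,50,150),(25,200,255)),(303,183,340,228),.028),
 candle=(rng((0,0,120),(179,110,255)),(260,165,288,196),.050))
for n,(m,r,z) in M.items():
    c,s,a=rect("top",m,r,z); print(n,np.round(c,4),np.round(s,1),round(a,3))
c=np.hstack([cv2.resize(p[v:v+65,u:u+65,::-1],(260,260),interpolation=cv2.INTER_CUBIC) for u,v in ((172,175),(290,175),(358,230))])
c2=np.hstack([cv2.resize(p[v:v+65,u:u+65,::-1],(260,260),interpolation=cv2.INTER_CUBIC) for u,v in ((133,255),(242,240),(245,150))])
cv2.imwrite("pics/crop1.png",np.vstack([c,c2]))
E
```

```text
wood [ 10 164 152] [ 0.549  0.047 -0.   ]
cork [ 21 116 252] [ 0.488 -0.244  0.008]
cork2 [ 13 144 184] [ 0.502 -0.332  0.   ]
mat [ 9 64 56] [ 0.47  -0.01   0.009]
green [ 72 116 172] [0.608 0.195 0.006]
cubetop [ 93  59 251] [0.638 0.162 0.058]
acr [  9  16 221] [0.457 0.24  0.007]
acredge [  3  28 100] [0.423 0.303 0.007]
yel [ 30 174 255] [0.421 0.269 0.044]
board [ 25  81 255] [ 0.597 -0.11   0.03 ]
ctray [107  96 245] [ 0.59  -0.088  0.008]
candle [ 60   1 253] [ 0.69  -0.016  0.05 ]
remote [176  36  49] [ 0.487 -0.282  0.026]
green [0.6358 0.159 ] [95.1 94.4] 1.379
cork [ 0.4789 -0.2873] [160.7 141.5] 1.543Traceback (most recent call last):
  File "<stdin>", line 19, in <module>
  File "vis.py", line 15, in rect
    (c,(w,h),a)=cv2.minAreaRect((cast(cam,blob(mask,roi),z)*1000).astype(np.float32))
                                          ~~~~^^^^^^^^^^
  File "vis.py", line 12, in blob
    return max(cs,key=cv2.contourArea)[:,0,:]
           ~~~^^^^^^^^^^^^^^^^^^^^^^^^
ValueError: max() iterable argument is empty
```

Depth is accurate to about 1 mm, so I'll segment by height instead of colour: places with z > 4 mm, pieces by their top height.

```bash
cat >> vis.py <<'E'
def cloud(cam,D):
    c=camera_params(cam); v,u=np.mgrid[:D.shape[0],:D.shape[1]]
    return c["position"]+(np.dstack([u,v,np.ones_like(u)])*D[...,None])@np.linalg.inv(c["K"]).T@c["rotation"].T
def hrect(P,near,lo,hi,r):
    "min-area rectangle of points with lo<z<hi within r of near: centre, sizes (mm), angle of the long side, n"
    q=P[(P[...,2]>lo)&(P[...,2]<hi)&(np.hypot(P[...,0]-near[0],P[...,1]-near[1])<r)][:,:2]
    (c,(w,h),a)=cv2.minAreaRect((q*1000).astype(np.float32))
    if h>w: w,h,a=h,w,a+90
    return np.round(np.array(c)/1000,4),np.round((w,h),1),round(float(np.deg2rad((a+90)%180-90)),3),len(q)
E
python3 - <<'E'
from vis import *
d=np.load("top0.npz"); p=d["p"]; P=cloud("top",d["d"])
for n,near in dict(green=(.636,.159),cork=(.48,-.287),mat=(.47,-.01),acryl=(.44,.25),tray=(.63,-.11)).items():
    print(n,*hrect(P,near,.004,.012,.078))
for n,(near,lo,hi) in dict(cube=((.638,.165),.052,.065),fidget=((.421,.269),.038,.05),remote=((.48,-.285),.022,.04),board=((.62,-.11),.022,.032),clip=((.62,-.11),.032,.05),candle=((.69,-.016),.044,.06)).items():
    print(n,*hrect(P,near,lo,hi,.065))
c=[np.hstack([cv2.resize(p[v:v+65,u:u+65,::-1],(260,260),interpolation=cv2.INTER_CUBIC) for u,v in r]) for r in (((172,175),(290,175),(358,230)),((133,255),(242,240),(245,150)))]
cv2.imwrite("pics/crop1.png",np.vstack(c))
E
```

```text
green [0.6398 0.1523] [144.3 131.8] -0.293 941
cork [ 0.4862 -0.2865] [146.5 139.7] 1.248 1006
mat [ 0.4689 -0.0141] [145.9 144.4] 1.312 1243
acryl [0.4378 0.2502] [132.8 131.8] 0.289 1208
tray [ 0.6319 -0.1079] [140.7 134.8] -0.079 860
cube [0.6387 0.1656] [51.1 49.8] 1.019 437
fidget [0.4332 0.2669] [43.8 43.2] -0.013 303
remote [ 0.4892 -0.2757] [89.8 37.2] 0.258 581
board [ 0.6263 -0.128 ] [80.  45.8] -0.163 495
clip [ 0.6347 -0.1286] [59.4 38.1] -0.24 125
candle [ 0.6887 -0.0146] [46.7 46. ] -0.045 323
```

View pics/crop1.png

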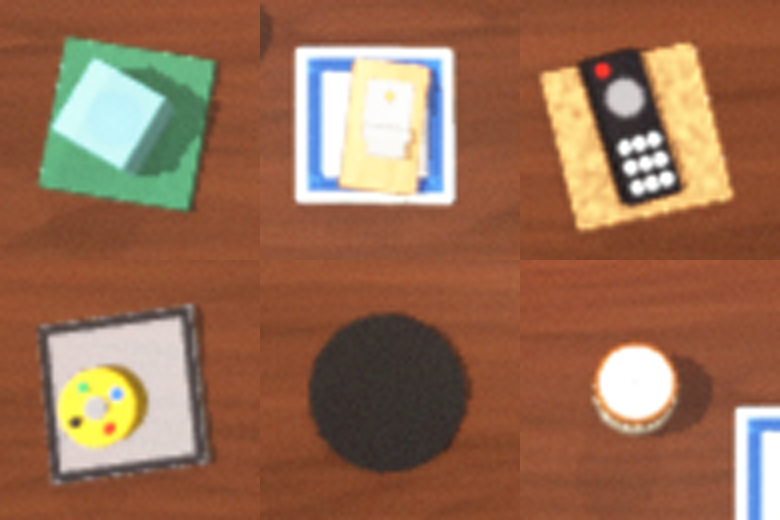

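The crops confirm it: the cube stands on the only green pad, and the clip board, remote, fidget toy, mat and candle are as described. The piece rectangles match their nominal sizes. The place masks picked up noise, so I'll redo those with the largest connected component.

```bash
python3 - <<'E'
from vis import *
d=np.load("top0.npz"); P=cloud("top",d["d"]); m=((P[...,2]>.0045)&(P[...,2]<.07)).astype(np.uint8)*255
m=cv2.medianBlur(m,5)
for n,roi in dict(green=(175,178,235,235),cork=(355,235,420,295),mat=(245,245,305,300),acryl=(135,258,192,318),tray=(292,180,345,232)).items():
    c,s,a=rect("top",m,roi,.008); print(n,np.round(c,4),np.round(s,1),round(a,3))
    q=cast("top",blob(m,roi),.008); 
    if n=="mat": print(cv2.minEnclosingCircle((q*1000).astype(np.float32)))
E
```

```text
green [0.6363 0.1595] [96.1 95.8] -0.192
cork [ 0.4828 -0.2848] [100.8  97.1] 0.173
mat [ 0.4666 -0.0096] [93.4 92.5] -0.025
((466.19866943359375, -9.42114543914795), 47.73844909667969)
acryl [0.4362 0.2591] [96.1 96. ] 0.113
tray [ 0.6266 -0.1267] [95.3 94.8] -0.041
```

Now I have everything needed. The plan is fidget→mat, remote→acrylic, cube→cork, clip→green, fidget→ceramic.

```bash
cat > act.py <<'E'
from vis import *
PLACE=dict(green=(.6363,.1595,-.192),cork=(.4808,-.2852,.173),mat=(.4664,-.0095,0),acryl=(.4362,.2591,.113),tray=(.6266,-.1267,-.041))
Z=.040; UP=.15
def down(th):
    y=np.array([np.cos(th),np.sin(th),0]); z=np.array([0,0,-1.]); return np.c_[np.cross(y,z),y,z]
def pose(xy,th,step):
    "orientation with the fingers closing along th (+k*step) that keeps the wrist nearest mid-range"
    best=None
    for k in range(4):
        q=inverse_kinematics([*xy,UP],down(th+k*step))
        if q is not None and (best is None or abs(q[6])<best[0]): best=(abs(q[6]),down(th+k*step))
    return best[1]
def pick(xy,th,step,f,open_=.085,z=Z):
    R=pose(xy,th,step); command_gripper(open_); movep([*xy,UP],R); move_l([*xy,z+.01],feed=.2)
    hit=move_l([*xy,z],feed=.05,until_force=8); command_gripper(0,f)
    s=sense(); print("grip",hit,np.round(s["position"],4),round(s["finger_gap"],4),round(s["gripper_force"],1),"t",round(s["time_s"],1))
    move_l([*xy,UP],feed=.2); return s["position"][2]
def put(name,z,step,open_=.075,off=0):
    x,y,a=PLACE[name]; R=pose((x,y),a+off,step); movep([x,y,UP],R)
    print("held",round(sense()["finger_gap"],4)); move_l([x,y,z+.015],feed=.2)
    hit=move_l([x,y,z],feed=.04,until_force=6); s=sense(); command_gripper(open_); move_l([x,y,UP],feed=.2)
    print("put",name,hit,np.round(s["position"],4),"t",round(sense()["time_s"],1))
def shot(n):
    p,D=camera(n); return p,cloud(n,D)
E
python3 - <<'E'
from act import *
z=pick((.4332,.2669),np.arctan2(.2669,.4332),np.pi/2,30)
p,D=camera("scene"); cv2.imwrite("pics/s1.png",cv2.resize(p[40:240,150:450,::-1],(750,500)))
put("mat",z,np.pi/2)
p,D=camera("scene"); cv2.imwrite("pics/s2.png",cv2.resize(p[40:240,150:450,::-1],(750,500)))
E
```

```text
grip False [0.4334 0.267  0.0404] 0.0451 30.6 t 5.0
held 0.0453
put mat True [ 0.4665 -0.0098  0.0403] t 9.0
```

View pics/s2.png

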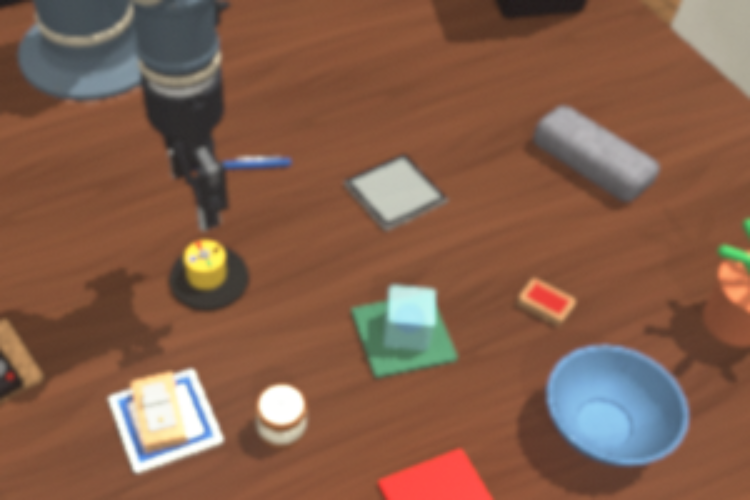

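View pics/s1.png

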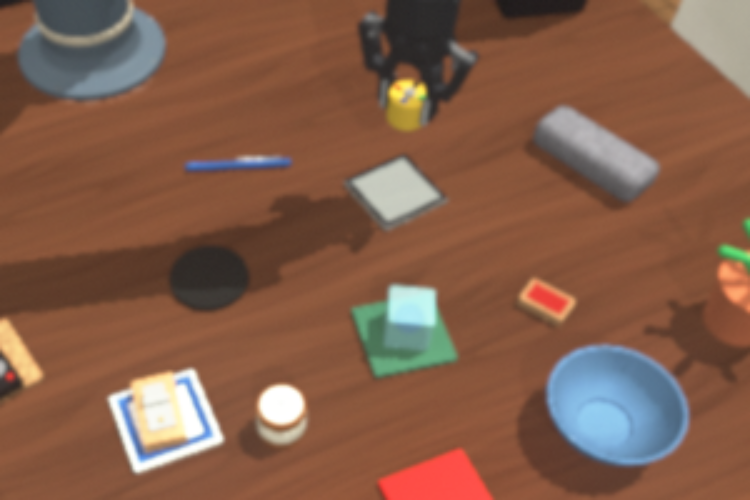

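The first transfer worked: the toy is upright on the mat (205,265 in the crop), and the other picture shows it held by its upper part. I'll grip the flat pieces slightly lower. Remote next.

```bash
python3 - <<'E'
from act import *
z=pick((.4892,-.2757),.258+np.pi/2,np.pi,30,z=.033)
put("acryl",z,np.pi/2)
P=shot("top")[1]
print("remote",*hrect(P,(.4362,.2591),.022,.04,.065))
print("fidget",*hrect(P,(.4664,-.0095),.038,.05,.05))
p,D=camera("scene"); cv2.imwrite("pics/s3.png",cv2.resize(p[40:240,100:400,::-1],(750,500)))
E
```

```text
grip False [ 0.4894 -0.2758  0.0332] 0.0354 31.3 t 11.9
held 0.0352
put acryl True [0.4365 0.2589 0.0332] t 16.9
remote [0.4364 0.2563] [89.7 36.1] 0.123 345
fidget [ 0.4665 -0.0091] [42.5 41.7] 1.54 294
```

View pics/s3.png

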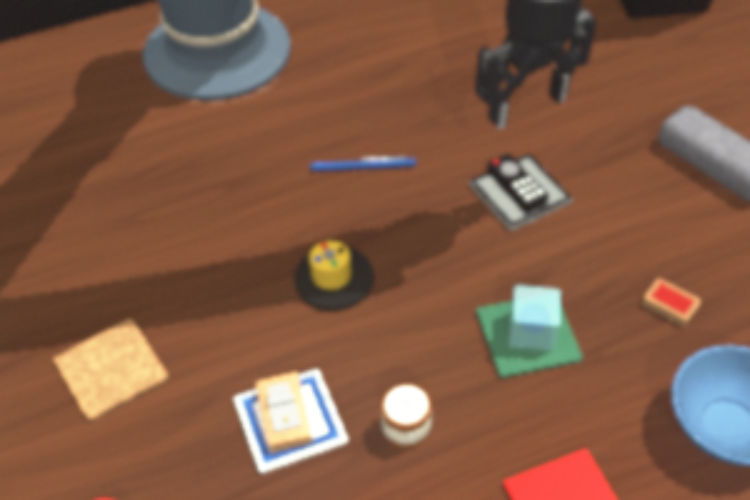

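The remote lies centred on the acrylic plate (520,185), and the cork at (110,368) is now bare, so I can re-measure it cleanly. I'll do the remaining three with gap checks.

```bash
python3 - <<'E'
from act import *
def bare(P,roi):
    m=cv2.medianBlur(((P[...,2]>.0045)&(P[...,2]<.07)).astype(np.uint8)*255,5); return rect("top",m,roi,.008)
c,s,a=bare(shot("top")[1],(355,235,420,295)); print("cork",c,s,a)
if abs(s[0]-96)<3: PLACE["cork"]=(*c,.173)
z=pick((.6387,.1656),1.019,np.pi/2,50,z=.036); assert sense()["finger_gap"]>.045
put("cork",z,np.pi/2)
c,s,a=bare(shot("top")[1],(175,178,235,235)); print("green",c,s,a)
z=pick((.6263,-.128),-.163+np.pi/2,np.pi,30,z=.033); assert sense()["finger_gap"]>.04
put("green",z,np.pi/2)
z=pick((.4665,-.0093),0.5,np.pi/2,30,z=.038); assert sense()["finger_gap"]>.04
put("tray",z,np.pi/2)
movep([.45,.05,.3],down(0.)) if inverse_kinematics([.45,.05,.3],down(0.)) is not None else None
p,P=shot("top"); cv2.imwrite("pics/t4.png",cv2.resize(p[100:330,110:430,::-1],(800,575)))
p=camera("scene")[0]; cv2.imwrite("pics/s4.png",cv2.resize(p[40:240,100:400,::-1],(750,500)))
for n,(near,lo,hi) in dict(cube=(PLACE["cork"],.052,.065),fidget=(PLACE["tray"],.038,.05),remote=(PLACE["acryl"],.022,.04),board=(PLACE["green"],.022,.032),candle=((.69,-.016),.044,.06)).items():
    try: print(n,*hrect(P,near,lo,hi,.065))
    except Exception as e: print(n,e)
E
```

```text
cork [ 0.48108618 -0.2850238 ] (96.58622741699219, 96.16218566894531) -1.3874128351210193
grip False [0.6392 0.1662 0.0366] 0.0494 53.6 t 19.6
held 0.0495
put cork True [ 0.4811 -0.2854  0.0365] t 24.2
green [0.63584277 0.15946867] (96.07366943359375, 95.81221008300781) -0.18559436478707708
grip False [ 0.6266 -0.1278  0.0334] 0.0453 32.8 t 26.9
held 0.0454
put green True [0.6365 0.1593 0.0334] t 31.0
grip False [ 0.4666 -0.0094  0.0384] 0.0453 30.5 t 33.6
held 0.045
put tray True [ 0.6266 -0.1269  0.0384] t 37.3
cube [ 0.4809 -0.2854] [50.  49.8] 0.163 489
fidget [ 0.6266 -0.1268] [44.2 43.3] -0.061 281
remote [0.4363 0.2564] [89.5 36.5] 0.106 573
board [0.636  0.1575] [79.7 46.8] -0.192 476
candle [ 0.6887 -0.0147] [47.  45.8] -0.028 326
```

View pics/t4.png

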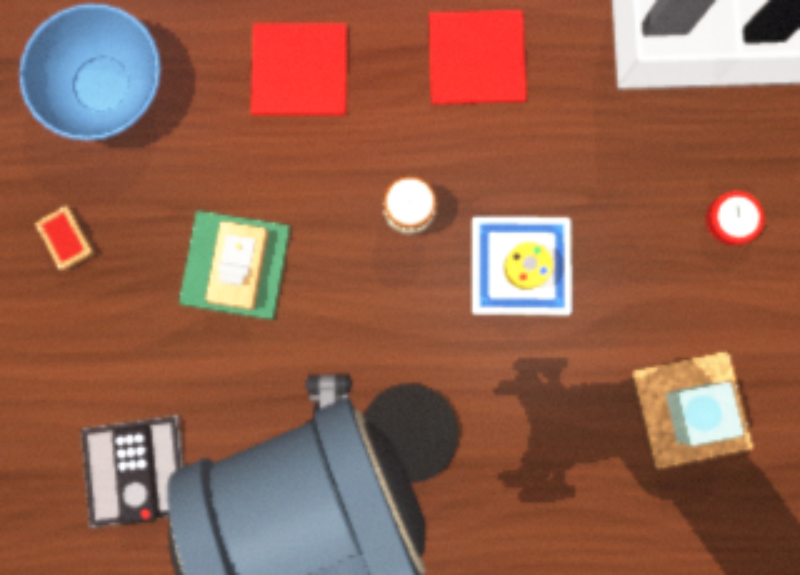

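Every piece is upright on its own place: cube on cork (705,412), fidget toy on ceramic (527,265), remote on acrylic (133,470), clip board on green (237,265). The candle at (410,205) has not moved. Measured offsets are under 3 mm and the gripper is clear, so I'm handing in.

```bash
python3 -c "
from rig import *
print(sense()['time_s'],finish_job())"
```

```text
the job is handed in; nothing more can be done
38.5417 None
```

The job is handed in: by the last camera check all four pieces are upright on their own places within about 3 mm, the candle jar has not moved and nothing is gripped, at 38.5 s of the 141 s; `finish_job()` returned no verdict.

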